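# Line up the bench supplies by height

### The job

On the left half of the bench stand, close together, a cream pot, two white green-capped bottles and a granule jar round a red glue bottle. Line up the pot, the two bottles and the jar on the white stand in order of height: the shortest on the mat next to the blue knob, then taller and taller, the tallest on the mat farthest from it. Stand each one upright in the middle of its own mat and let go; leave the glue bottle standing where it is.

Things in the scene. Friction and masses are not known exactly. Their poses are not given: they have to be found in the camera images.
- cream_pot: small cream-coloured round pot with lid, the shortest: 33 mm diameter, 34 mm high. Origin at the centre of its underside, z up; stands upright on the bench at the start. About 0.03 kg.
- flux_bottle: small white round bottle with a green band and green cap, second shortest: 36 mm diameter, 66 mm high; the body is straight up to 45 mm, then comes the narrower cap (22 mm diameter, above 51 mm). Origin at the centre of its underside, z up; stands upright. Grasp it round the body.
- pickle_bottle: larger white round bottle with green cap, second tallest: 43 mm diameter, 81 mm high; the body is 43 mm wide up to about 50 mm, the cap (31 mm diameter) starts at 62 mm. Origin at the centre of its underside, z up; stands upright.
- granule_jar: jar of copper-pink granules with a cream lid, the tallest: 110 mm high, glass body 60 mm in diameter up to 98 mm, lid 63 mm in diameter above that, closed (the lid is fixed on). About 0.22 kg. Origin at the centre of its underside, z up; stands upright.
- mat_a: one of four identical black rubber discs (64 mm diameter, 3 mm thick, thin grey ring) in a straight row, centres 70 mm apart, fixed on a low white stand (328 x 84 mm, 12 mm high). Origin: centre of its underside, 12 mm above the bench; its top is 15 mm above the bench. Which mat (a to d) lies where in the row varies: tell by position.
- mat_b: one of four identical black rubber discs (64 mm diameter, 3 mm thick, thin grey ring) in a straight row, centres 70 mm apart, fixed on a low white stand (328 x 84 mm, 12 mm high). Origin: centre of its underside, 12 mm above the bench; its top is 15 mm above the bench. Which mat (a to d) lies where in the row varies: tell by position.
- mat_c: one of four identical black rubber discs (64 mm diameter, 3 mm thick, thin grey ring) in a straight row, centres 70 mm apart, fixed on a low white stand (328 x 84 mm, 12 mm high). Origin: centre of its underside, 12 mm above the bench; its top is 15 mm above the bench. Which mat (a to d) lies where in the row varies: tell by position.
- mat_d: one of four identical black rubber discs (64 mm diameter, 3 mm thick, thin grey ring) in a straight row, centres 70 mm apart, fixed on a low white stand (328 x 84 mm, 12 mm high). Origin: centre of its underside, 12 mm above the bench; its top is 15 mm above the bench. Which mat (a to d) lies where in the row varies: tell by position.
- blue_knob: blue round knob (20 mm diameter, 18 mm high) fixed on the white stand at one end of the row of mats, in line with them, 45 mm from the centre of the nearest mat. It marks the end where the row begins (a black knob marks the other end; which end is which varies). Origin at the centre of its underside, 12 mm above the bench.
- glue_bottle: red drop bottle of glue with a pointed nozzle, 27 mm diameter, 60 mm high, standing loose on the left half of the bench among the things to move (bottles at the back are not meant). A bystander: it stays where it is. Origin at the centre of its underside. Overhead: magnifier lamp disc over the rear middle (x above 0.63, 0.48 m up) and flexible holder at the left (y above 0.3).
Mind the look-alikes: they are no part of the job. Several things have the shape of the cream_pot; the one meant has the colours described above.

How it is judged:
By the outcome, as a careful person would: the job done as asked, in the order asked, and still so for the second after the job is handed in, with the robot touching nothing.
It also fails if it takes over 93 s, if anything falls off the work surface, if the arm or the gripper's body presses on something with over 40 N, if the wrist force passes 120 N, or if a joint passes its speed limit or range.

### The arm

A 7-joint arm with a two-finger parallel gripper is mounted at the origin on a cart in front of the work surface, level with it; the furniture and walls round the work are solid. World frame = base frame: x ahead of the robot, y to its left, z up, the work surface at z = 0. Lengths are in m, angles in rad, forces in N, time in s.
With the tool pointing down it reaches from about 0.425 to 0.875 m from the base axis. Payload 8.4 kg.
Tool frame: the origin (TCP) lies between the finger pads; the fingertips stand 25 mm ahead of it and the grasp point (between the pads) lies 6 mm ahead of it (finger_overhang is the distance from the TCP to the fingertips, in m); y points along the fingers, x is the direction in which the jaws open and shut, and the axes are right-handed (so a half turn about y gives the same grasp; the last joint's range is limited). The gripper opens to 87 mm and grips with 3 to 60 N. Pads are 19 mm wide; open, the fingers measure 117 mm over their backs; the gripper's body (75 mm by 190 mm) begins 51 mm behind the grasp point.
Start: joints at [1.242, 0.333, 0.04, 1.465, -0.013, 1.343, -0.059], TCP at [0.148, -0.633, 0.248] pointing down, gripper open.
Joint ranges: [-2.58, 2.58], [-0.38, 2.09], [-1.3, 1.39], [0.25, 2.4], [-1.5, 4.64], [0.08, 2.09], [-2.65, 2.65]. Speed limits (rad/s): [2.22, 2.22, 2.79, 2.79, 3.14, 3.14, 3.14].

### API

Orientations are given as [roll, pitch, yaw] about the fixed x, y, z axes, in that order (R = Rz(yaw) Ry(pitch) Rx(roll)).
In Python, from workcell import * gives the robot as it stands.
- The arm moves only by the tool jog_arm, never from a script. Its argument "commands" is a list that holds one entry, the list of rows, each a list of 5 numbers: the shift along the tool's x, y, z in m, then the turn about the tool's y in degrees, then the finger opening in m, from 0 to 0.087. A call has 1 to 8 rows; each row is the pose to reach, as a shift and turn from the pose commanded when the call began, along the tool's axes at that moment; what a row does not reach only later rows make up. A row lasts 1/12 s, in which the tool goes at most 41.7 mm and 7.16 degrees, less where a joint would pass 70% of its speed; a pose out of reach is approached as far as the arm can. A call with a gripper value outside its range is refused whole. The fingers move at their own pace and stop on an object; "force" is the grip in N (left out, the last holds). Time passes only in rows, so rows that repeat a pose let the fingers close. It gives the time, the measured TCP pose, the force and the opening at its end, in the units of the state.
- read_state(): the state, without advancing time (a new reading comes with each control period).
- grab_frame(name): name is "scene" or "top" or "wrist"; returns a dict with "frame" (384x512x3 uint8, red, green, blue), "mtx" (3x3 intrinsics, pixels), "R" (3x3) and "t" (3): a world point X has camera coordinates R X + t. Camera axes: x right, y down, z forward; pixel columns grow to the right and rows downward; lengths in m; the calibration is good to about 2 mm. A picture is of the moment at which its call begins. There is no depth.
- close_job(): hands the job in, once; it reports no verdict.
The state is a dict: "time": time; "joint_pos": joint angles; "joint_vel": joint speeds; "joint_torque": joint torques, N m; "eef_pos": TCP position; "tool_rot": TCP orientation; "ft_force": force on the tool from outside, world axes, zero at the start; "ft_torque": the same for the moment, N m; "width": finger opening in m.
Only numpy, scipy, OpenCV 4.12 (cv2) and the standard library are available. Lean on these libraries where they do the work, as an engineer would, in place of code of your own. Each camera call takes 0.05 s, during which the arm holds its last target. There are 200 camera calls.

## Working session

There is one attempt and no reset: what is moved stays moved. The work goes in short steps, Python scripts to look and compute and a tool call to move; the robot and the scene stay as the last step left them, time stands still between calls to the robot, and variables do not carry over. Pictures are saved under pics/ and viewed, about 12 in all and at most 16, crops included, and the job is handed in when it is done.

Besides the shell and the picture viewer there is one more tool, called after "Emit:" by a JSON object that holds its "name" and its "arguments", one argument or row to a line. jog_arm: Moves the arm, as the interface text tells. Its arguments: {"type":"object","properties":{"commands":{"type":"array"},"force":{"type":"number"}},"required":["commands"]}

```bash
mkdir -p pics; ls; cat > h.py <<'E'
from workcell import *
import numpy as np, cv2
def snap(n,f):
    d=grab_frame(n); cv2.imwrite('pics/'+f,d['frame'][:,:,::-1]); np.savez('pics/'+f[:-4]+'.npz',**d); return d
def ray(d,u,v,z):
    r=d['R'].T@np.linalg.inv(d['mtx'])@np.array([u,v,1.]); c=-d['R'].T@d['t']
    return c+r*(z-c[2])/r[2]
def proj(d,X):
    p=d['mtx']@(d['R']@np.array(X,float)+d['t']); return p[:2]/p[2]
E
python3 - <<'E'
from h import *
a=snap('top','t0.png');b=snap('scene','s0.png')
cv2.imwrite('pics/t0b.png',cv2.resize(a['frame'][:,:,::-1],(800,600),interpolation=cv2.INTER_CUBIC))
cv2.imwrite('pics/s0b.png',cv2.resize(b['frame'][:,:,::-1],(800,600),interpolation=cv2.INTER_CUBIC))
for d in(a,b): print(-d['R'].T@d['t'],d['mtx'][0,0],d['R'])
print(read_state())
E
```

```text
pics
[ 0.2326288  -0.14217495  1.41774251] 498.9290199938806 [[ 0.06970044 -0.99755926  0.00416825]
 [-0.97691955 -0.06910287 -0.20212119]
 [ 0.2019159   0.01001589 -0.97935165]]
[-0.12064012  0.8155211   0.61745827] 477.96837653505855 [[-8.16493506e-01 -5.77354381e-01  5.23168421e-04]
 [-2.60697071e-01  3.67868505e-01 -8.92586018e-01]
 [ 5.15145991e-01 -7.28927076e-01 -4.50876841e-01]]
{'time': 0.1, 'joint_pos': array([ 1.24179195,  0.33384965,  0.03986486,  1.46618195, -0.01338201,
        1.34332533, -0.05847714]), 'joint_vel': array([-1.27745467e-03,  3.20626849e-04,  2.16830361e-04, -2.22044184e-04,
        1.02281352e-03,  5.09191466e-05,  1.62111813e-03]), 'joint_torque': array([ 4.32342582e-03, -6.57813549e+01,  1.33998916e+00, -4.04703927e+01,
       -5.97974192e-02,  4.11019544e-02,  1.41029873e-04]), 'eef_pos': array([ 0.14794677, -0.6325308 ,  0.24674244]), 'tool_rot': array([-1.57091105e+00,  1.49426284e-03, -1.34097272e+00]), 'ft_force': array([0.97605254, 0.26752555, 0.09909606]), 'ft_torque': array([0.00202459, 0.04821971, 0.00947159]), 'width': 0.0871140687146982}
```

View pics/t0b.png

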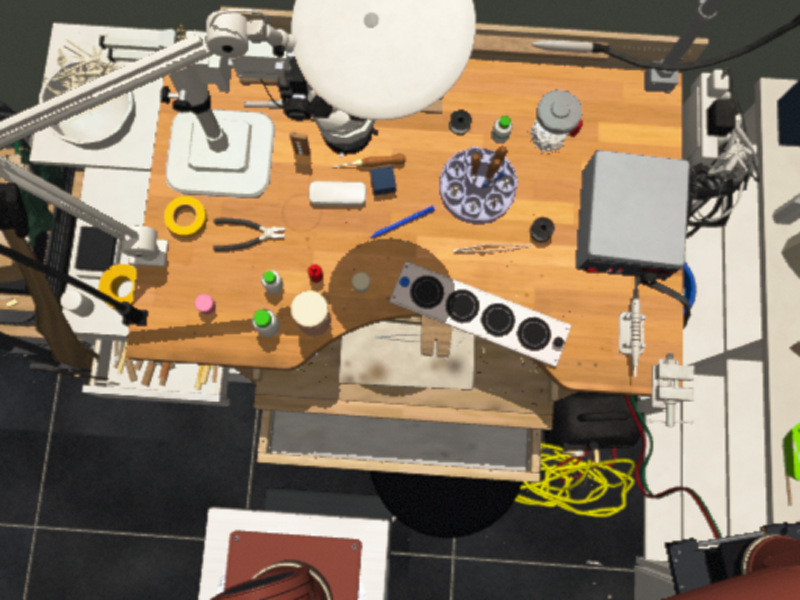

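View pics/s0b.png

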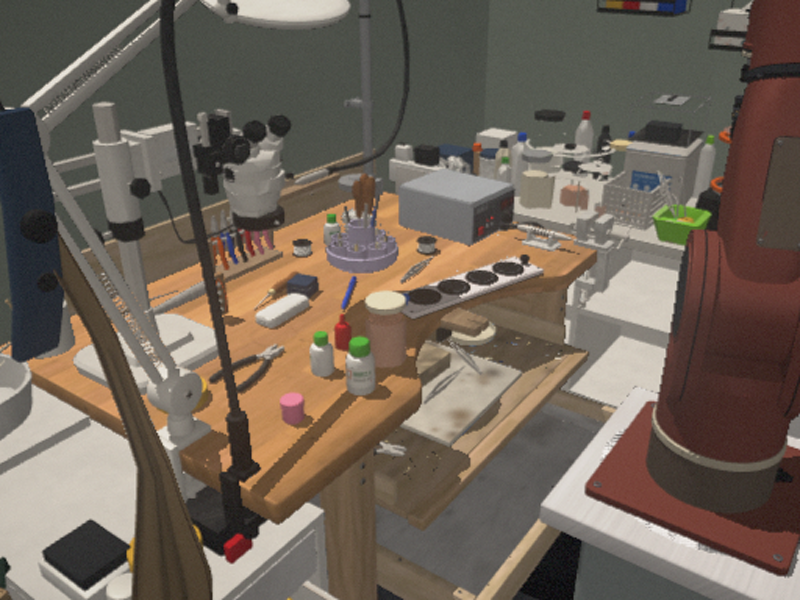

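The top view shows the blue knob at the left end of the stand (403,283), with mats at (427,291), (462,306), (498,319) and (534,333). The flux bottle is at (271,278), the pickle bottle at (264,318), the jar at (310,309), the glue at (315,272) and what is probably the pot, in shadow, at (360,281). The scene view shows the same cluster, with the pot hidden behind the jar. The tool y axis points down.

```bash
python3 - <<'E'
from h import *
d=dict(np.load('pics/t0.npz')); f=d['frame']
cv2.imwrite('pics/t0c.png',cv2.resize(f[150:240,145:375,::-1],None,fx=3.4,fy=3.4,interpolation=cv2.INTER_CUBIC))
hsv=cv2.cvtColor(f,cv2.COLOR_RGB2HSV)
def cent(m,z,name,box):
    x0,y0,x1,y1=box; mm=np.zeros_like(m); mm[y0:y1,x0:x1]=m[y0:y1,x0:x1]
    n,l,s,c=cv2.connectedComponentsWithStats(mm.astype(np.uint8))
    for i in range(1,n):
        if s[i,4]>=12: 
            print(name,s[i].tolist(),c[i].round(1),ray(d,*c[i],z).round(4))
H,S,V=[hsv[...,i].astype(int) for i in range(3)]
box=(150,150,375,240)
cent((abs(H-60)<15)&(S>120),.066,'green66',box);cent((abs(H-60)<15)&(S>120),.081,'green81',box)
cent(((H<8)|(H>172))&(S>150)&(V>80),.04,'red',box)
cent((abs(H-110)<14)&(S>100),.03,'blue',(245,170,275,190))
cent((S<110)&(V>170),.110,'jar',(180,180,215,215))
cent((S<75)&(V>70),.034,'pot',(220,170,243,190))
print(f[180,224:238].tolist())
cent((V<60),.015,'mat',(250,160,375,235))
E
```

```text
green66 [169, 174, 7, 7, 41] [172.1 177. ] [0.5602 0.0838 0.066 ]
green66 [162, 198, 11, 11, 88] [167.6 203.3] [0.485  0.0888 0.066 ]
green81 [169, 174, 7, 7, 41] [172.1 177. ] [0.5566 0.0813 0.081 ]
green81 [162, 198, 11, 11, 88] [167.6 203.3] [0.4822 0.0862 0.081 ]
red [197, 169, 9, 12, 80] [201.4 174.4] [0.58   0.0058 0.04  ]
blue [256, 177, 6, 6, 28] [258.5 179.8] [ 0.5783 -0.1577  0.03  ]
jar [186, 186, 24, 23, 432] [197.5 197. ] [0.4993 0.0032 0.11  ]
pot [226, 175, 10, 12, 96] [230.8 180.1] [ 0.5709 -0.0787  0.034 ]
[[119, 85, 53], [124, 108, 85], [132, 122, 100], [135, 125, 102], [136, 125, 103], [135, 125, 103], [137, 127, 104], [136, 126, 103], [135, 125, 103], [136, 126, 103], [135, 125, 102], [135, 124, 102], [123, 106, 84], [125, 92, 59]]
mat [371, 167, 4, 6, 15] [372.9 169.7] [ 0.6356 -0.488   0.015 ]
mat [263, 177, 21, 20, 334] [273.  186.4] [ 0.5652 -0.2008  0.015 ]
mat [286, 186, 20, 20, 266] [294.8 195.3] [ 0.5437 -0.2651  0.015 ]
mat [309, 195, 20, 20, 246] [318.4 204.1] [ 0.5226 -0.3338  0.015 ]
mat [332, 204, 20, 20, 252] [341.4 213.2] [ 0.5006 -0.4005  0.015 ]
mat [355, 217, 5, 5, 18] [356.9 218.7] [ 0.4878 -0.4451  0.015 ]
```

View pics/t0c.png

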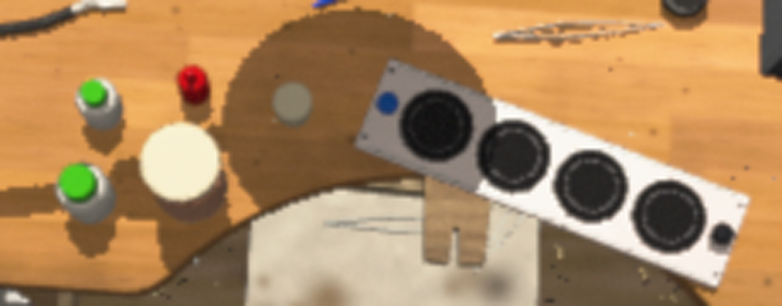

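```bash
cat >> h.py <<'E'
from scipy.spatial.transform import Rotation as Ro
def go(x,y,z,yaw):
    s=read_state(); R=Ro.from_euler('xyz',s['tool_rot']).as_matrix()
    d=R.T@(np.array([x,y,z])-s['eef_pos']); dy=(yaw-np.degrees(s['tool_rot'][2])+180)%360-180
    print('t',round(s['time'],2),'pos',s['eef_pos'].round(4),'rpy',np.degrees(s['tool_rot']).round(1),'w',round(s['width'],4),'F',s['ft_force'].round(1),'q1,q7',s['joint_pos'][[0,6]].round(2))
    print('SHIFT',d.round(4),'TURN',round(-dy,1))
E
python3 - <<'E'
from h import *
d=dict(np.load('pics/s0.npz'));f=d['frame'];t=dict(np.load('pics/t0.npz'))
hsv=cv2.cvtColor(f,cv2.COLOR_RGB2HSV);H,S,V=[hsv[...,i].astype(int) for i in range(3)]
n,l,s,c=cv2.connectedComponentsWithStats(((abs(H-60)<15)&(S>120)).astype(np.uint8))
for i in range(1,n):
    if s[i,4]>15: print(s[i],c[i].round(1))
for z0,u in((.066,(172.1,177)),(.081,(167.6,203.3))):
    p=ray(t,*u,z0); p[2]=z0-.0075; print(proj(d,p)) 
go(.571,-.079,.13,18)
E
```

```text
[210 137   5   5  25] [212. 139.]
[201 212   8   9  59] [204.9 215.9]
[224 216  12  12 131] [229.6 221.3]
[205.46650488 216.29679556]
[230.39749216 220.73138289]
t 0.1 pos [ 0.1479 -0.6325  0.2467] rpy [-90.    0.1 -76.8] w 0.0871 F [1.  0.3 0.1] q1,q7 [ 1.24 -0.06]
SHIFT [-0.4424  0.1173  0.538 ] TURN -94.8
```

Emit:
{"name": "jog_arm", "arguments": {
  "commands": [
    [[-0.22,0.05,0.27,-50,0.06],[-0.22,0.05,0.27,-50,0.06],[-0.22,0.05,0.27,-50,0.06],[-0.22,0.05,0.27,-50,0.06],[-0.22,0.05,0.27,-50,0.06],[-0.22,0.05,0.27,-50,0.06],[-0.22,0.05,0.27,-50,0.06],[-0.22,0.05,0.27,-50,0.06]]
  ],
  "force": 15
}}

```text
time: 0.77
eef_pos: [0.3502, -0.3698, 0.1998]
tool_rot: [-1.571, 0.0, -0.46]
ft_force: [0.3, -0.6, -0.1]
width: 0.0602
```

```bash
python3 -c "
from h import *
go(.571,-.079,.13,18)"
```

```text
t 0.77 pos [ 0.3502 -0.3698  0.1998] rpy [-90.    0.  -26.4] w 0.0602 F [ 0.3 -0.6 -0.1] q1,q7 [0.98 0.24]
SHIFT [0.0687 0.0697 0.3586] TURN -44.4
```

Emit:
{"name": "jog_arm", "arguments": {
  "commands": [
    [[0.069,0.07,0.359,-44.4,0.06],[0.069,0.07,0.359,-44.4,0.06],[0.069,0.07,0.359,-44.4,0.06],[0.069,0.07,0.359,-44.4,0.06],[0.069,0.07,0.359,-44.4,0.06],[0.069,0.07,0.359,-44.4,0.06],[0.069,0.07,0.359,-44.4,0.06],[0.069,0.07,0.359,-44.4,0.06]]
  ]
}}

```text
time: 1.43
eef_pos: [0.5506, -0.1111, 0.137]
tool_rot: [-1.571, 0.0, 0.308]
ft_force: [1.4, -1.3, -0.9]
width: 0.0599
```

```bash
python3 - <<'E'
from h import *
go(.571,-.079,.029,18)
d=snap('wrist','w1.png')
print(-d['R'].T@d['t'])
for n,p in dict(pot=(.571,-.079,.034),knob=(.579,-.158,.03)).items(): print(n,proj(d,p))
E
```

```text
t 1.43 pos [ 0.5506 -0.1111  0.137 ] rpy [-90.    0.   17.7] w 0.0599 F [ 1.4 -1.3 -0.9] q1,q7 [0.6  0.29]
SHIFT [0.0292 0.108  0.0244] TURN -0.3
[ 0.52956872 -0.04371155  0.27396762]
pot [285.10312469 174.43473978]
knob [264.50558239 255.74422888]
```

View pics/w1.png

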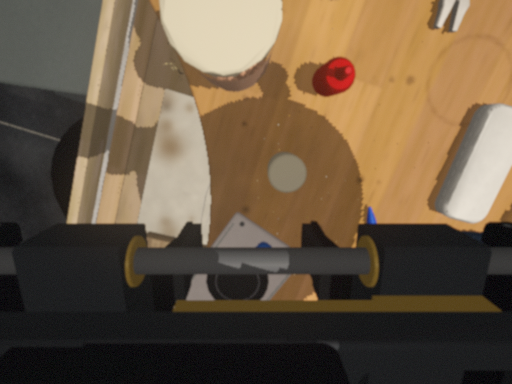

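The wrist picture shows the pot at (287,172), predicted at (285,174), with the jar lid at (222,30) and the glue at (335,76). The estimates hold.

```bash
python3 - <<'E'
from h import *
d=dict(np.load('pics/w1.npz'));f=d['frame'];hsv=cv2.cvtColor(f,cv2.COLOR_RGB2HSV);H,S,V=[hsv[...,i].astype(int) for i in range(3)]
m=((S<75)&(V>90)).astype(np.uint8); m[:145]=0;m[200:]=0;m[:,:262]=0;m[:,:][:,312:]=0
n,l,s,c=cv2.connectedComponentsWithStats(m)
for i in range(1,n):
    if s[i,4]>50: print(s[i],c[i],ray(d,*c[i],.034))
E
```

```text
[ 268  153   38   39 1146] [286.2382199  172.03490401] [ 0.57122909 -0.0767613   0.034     ]
```

Emit:
{"name": "jog_arm", "arguments": {
  "commands": [
    [[0.029,0.07,0.024,0,0.06],[0.029,0.07,0.024,0,0.06],[0.029,0.07,0.024,0,0.06],[0.029,0.07,0.024,0,0.06],[0.029,0.07,0.024,0,0.06],[0.029,0.07,0.024,0,0.06]]
  ]
}}

```text
time: 1.98
eef_pos: [0.571, -0.0824, 0.0691]
tool_rot: [-1.572, -0.002, 0.305]
ft_force: [0.1, 0.5, 0.1]
width: 0.06
```

```bash
python3 - <<'E'
from h import *
go(.571,-.079,.029,18)
E
```

```text
t 1.98 pos [ 0.571  -0.0824  0.0691] rpy [-90.1  -0.1  17.5] w 0.06 F [0.1 0.5 0.1] q1,q7 [0.52 0.18]
SHIFT [0.001  0.0401 0.0033] TURN -0.5
```

Emit:
{"name": "jog_arm", "arguments": {
  "commands": [
    [[0.001,0.02,0.0045,0,0.06],[0.001,0.04,0.0045,0,0.06],[0.001,0.04,0.0045,0,0.06],[0.001,0.04,0.0045,0,0.06],[0.001,0.04,0.0045,0,0.02],[0.001,0.04,0.0045,0,0.02],[0.001,0.04,0.0045,0,0.02],[0.001,0.04,0.0045,0,0.02]]
  ]
}}

```text
time: 2.65
eef_pos: [0.5704, -0.0767, 0.0284]
tool_rot: [-1.571, -0.001, 0.306]
ft_force: [-0.2, 0.0, -0.1]
width: 0.0411
```

Emit:
{"name": "jog_arm", "arguments": {
  "commands": [
    [[0,0,0,0,0.02],[0,0,0,0,0.02],[0,-0.02,0,0,0.02],[0,-0.06,0,0,0.02],[0,-0.09,0,0,0.02],[0,-0.09,0,0,0.02]]
  ]
}}

```text
time: 3.15
eef_pos: [0.5733, -0.0763, 0.1238]
tool_rot: [-1.575, -0.008, 0.307]
ft_force: [1.3, -0.2, 0.3]
width: 0.0324
```

```bash
python3 - <<'E'
from h import *
go(.565,-.201,.110,-18)
E
```

```text
t 3.15 pos [ 0.5733 -0.0763  0.1238] rpy [-90.2  -0.4  17.6] w 0.0324 F [ 1.3 -0.2  0.3] q1,q7 [0.53 0.2 ]
SHIFT [-0.0457  0.0139 -0.1163] TURN 35.6
```

Emit:
{"name": "jog_arm", "arguments": {
  "commands": [
    [[-0.0455,0.014,-0.1155,35.6,0.02],[-0.0455,0.014,-0.1155,35.6,0.02],[-0.0455,0.014,-0.1155,35.6,0.02],[-0.0455,0.014,-0.1155,35.6,0.02],[-0.0455,0.014,-0.1155,35.6,0.02],[-0.0455,0.014,-0.1155,35.6,0.02],[-0.0455,0.014,-0.1155,35.6,0.02],[-0.0455,0.014,-0.1155,35.6,0.02]]
  ]
}}

```text
time: 3.82
eef_pos: [0.5615, -0.1996, 0.1035]
tool_rot: [-1.571, 0.0, -0.309]
ft_force: [0.0, 0.6, 0.2]
width: 0.0325
```

```bash
python3 - <<'E'
from h import *
go(.5653,-.2002,.045,-18)
d=snap('wrist','w2.png')
E
```

```text
t 3.82 pos [ 0.5615 -0.1996  0.1035] rpy [-90.    0.  -17.7] w 0.0325 F [0.  0.6 0.2] q1,q7 [ 0.6  -0.17]
SHIFT [0.0038 0.0585 0.0005] TURN 0.3
```

View pics/w2.png

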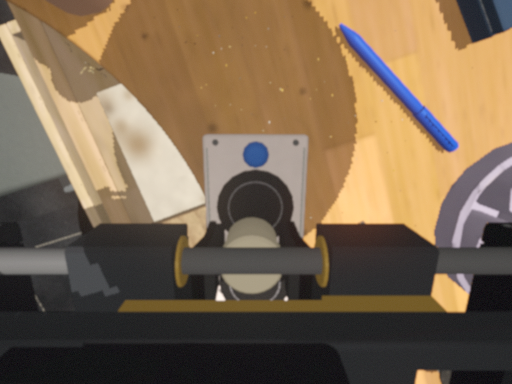

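The pot is held upright above the mat. The blue knob is at (256,154) and the mat is centred near (255,205).

```bash
python3 - <<'E'
from h import *
d=dict(np.load('pics/w2.npz'));f=d['frame'];hsv=cv2.cvtColor(f,cv2.COLOR_RGB2HSV);H,S,V=[hsv[...,i].astype(int) for i in range(3)]
m=((abs(H-110)<14)&(S>100)).astype(np.uint8);m[:,:230]=0;m[:,280:]=0
n,l,s,c=cv2.connectedComponentsWithStats(m)
for i in range(1,n):
    if s[i,4]>50: 
        k=ray(d,*c[i],.028);print(s[i],c[i],k, k[:2]+.045*np.array([-.3077,-.9514]))
m=((V<60)).astype(np.uint8)
xs=np.where(m[200,205:310])[0]+205;ys=np.where(m[160:215,255])[0]+160
print(xs.min(),xs.max(),ys.min())
# top edge of mat and left/right
a=ray(d,255,ys.min(),.015);print('mat from top edge',a[:2]+.032*np.array([-.3077,-.9514]))
go(.5653,-.2002,.045,-18)
E
```

```text
[244 143  24  24 449] [255.28953229 154.23385301] [ 0.5783088  -0.15760206  0.028     ] [ 0.5644623  -0.20041506]
224 290 171
mat from top edge [ 0.56393986 -0.2022002 ]
t 3.87 pos [ 0.5616 -0.1996  0.1036] rpy [-90.    0.  -17.8] w 0.0328 F [ 0.4 -0.5  0.3] q1,q7 [ 0.6  -0.17]
SHIFT [0.0038 0.0586 0.0005] TURN 0.2
```

Emit:
{"name": "jog_arm", "arguments": {
  "commands": [
    [[0.0034,0.03,0.001,0,0.02],[0.0034,0.05,0.001,0,0.02],[0.0034,0.058,0.001,0,0.02],[0.0034,0.06,0.001,0,0.02],[0.0034,0.06,0.001,0,0.02],[0.0034,0.06,0.001,0,0.02]]
  ]
}}

```text
time: 4.37
eef_pos: [0.5655, -0.2004, 0.0444]
tool_rot: [-1.571, -0.001, -0.314]
ft_force: [-0.2, 0.6, -1.0]
width: 0.0327
```

Emit:
{"name": "jog_arm", "arguments": {
  "commands": [
    [[0,0,0,0,0.02],[0,0,0,0,0.05],[0,0,0,0,0.06],[0,0,0,0,0.06],[0,0,0,0,0.06],[0,-0.03,0,0,0.06],[0,-0.06,0,0,0.06],[0,-0.1,0,0,0.06]]
  ]
}}

```text
time: 5.03
eef_pos: [0.5635, -0.1999, 0.1426]
tool_rot: [-1.57, 0.004, -0.315]
ft_force: [0.9, -0.5, 0.2]
width: 0.0594
```

```bash
python3 - <<'E'
from h import *
go(.5602,.0838,.14,-70)
E
```

```text
t 5.03 pos [ 0.5635 -0.1999  0.1426] rpy [-90.    0.2 -18. ] w 0.0594 F [ 0.9 -0.5  0.2] q1,q7 [ 0.6  -0.16]
SHIFT [-0.0909  0.0031  0.2688] TURN 52.0
```

Emit:
{"name": "jog_arm", "arguments": {
  "commands": [
    [[-0.091,-0.017,0.269,52,0.06],[-0.091,-0.017,0.269,52,0.06],[-0.091,-0.017,0.269,52,0.06],[-0.091,-0.017,0.269,52,0.06],[-0.091,-0.017,0.269,52,0.06],[-0.091,-0.017,0.269,52,0.06],[-0.091,-0.017,0.269,52,0.06],[-0.091,-0.017,0.269,52,0.06]]
  ]
}}

```text
time: 5.7
eef_pos: [0.5609, 0.0911, 0.1614]
tool_rot: [-1.569, 0.003, -1.221]
ft_force: [-0.3, 0.1, 0.8]
width: 0.0602
```

```bash
python3 - <<'E'
from h import *
go(.5602,.0838,.036,-70)
d=snap('wrist','w3.png')
for n,p in dict(flux=(.5602,.0838,.066),pickle=(.4822,.0862,.081),glue=(.58,.0058,.06),jar=(.4993,.0032,.11)).items(): print(n,proj(d,p).round(0))
E
```

```text
t 5.7 pos [0.5609 0.0911 0.1614] rpy [-89.9   0.1 -70. ] w 0.0602 F [-0.3  0.1  0.8] q1,q7 [ 0.15 -1.56]
SHIFT [ 0.0069  0.1254 -0.0034] TURN 0.0
flux [260. 209.]
pickle [226. 294.]
glue [351. 216.]
jar [331. 330.]
```

View pics/w3.png

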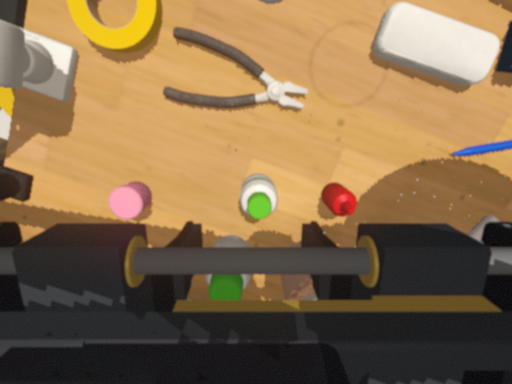

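The flux cap is at (259,205), predicted (260,209). The pickle cap is at (227,287), the glue at (341,200).

```bash
python3 - <<'E'
from h import *
d=dict(np.load('pics/w3.npz'));f=d['frame'];hsv=cv2.cvtColor(f,cv2.COLOR_RGB2HSV);H,S,V=[hsv[...,i].astype(int) for i in range(3)]
n,l,s,c=cv2.connectedComponentsWithStats(((abs(H-60)<15)&(S>120)).astype(np.uint8))
for i in range(1,n):
    if s[i,4]>50: print(s[i],c[i],ray(d,*c[i],.066),ray(d,*c[i],.081))
go(.5602,.0838,.036,-70)
E
```

```text
[248 193  23  25 469] [258.68230277 205.18550107] [0.56281058 0.08570577 0.066     ] [0.56696631 0.08760215 0.081     ]
[209 274  33  26 766] [225.45169713 287.03002611] [0.47908063 0.08696079 0.066     ] [0.48863739 0.08877622 0.081     ]
t 5.75 pos [0.561  0.0908 0.1614] rpy [-89.9   0.1 -70.2] w 0.06 F [-1.1  1.4  0.2] q1,q7 [ 0.15 -1.56]
SHIFT [ 0.0066  0.1253 -0.0033] TURN -0.2
```

Emit:
{"name": "jog_arm", "arguments": {
  "commands": [
    [[0.006,0.03,-0.0014,0,0.06],[0.006,0.06,-0.0014,0,0.06],[0.006,0.09,-0.0014,0,0.06],[0.006,0.11,-0.0014,0,0.06],[0.006,0.125,-0.0014,0,0.06],[0.006,0.125,-0.0014,0,0.06],[0.006,0.125,-0.0014,0,0.06],[0.006,0.125,-0.0014,0,0.06]]
  ]
}}

```text
time: 6.42
eef_pos: [0.5632, 0.0773, 0.0366]
tool_rot: [-1.569, -0.0, -1.222]
ft_force: [-0.0, -1.0, 0.2]
width: 0.0601
```

Emit:
{"name": "jog_arm", "arguments": {
  "commands": [
    [[0,0,0,0,0.02],[0,0,0,0,0.02],[0,0,0,0,0.02],[0,0,0,0,0.02],[0,0,0,0,0.02]]
  ]
}}

```text
time: 6.83
eef_pos: [0.5626, 0.0776, 0.0359]
tool_rot: [-1.57, -0.0, -1.222]
ft_force: [-1.2, 0.0, 3.5]
width: 0.0354
```

```bash
python3 - <<'E'
from h import *
go(.5602,.0838,.18,-70)
E
```

```text
t 6.83 pos [0.5626 0.0776 0.0359] rpy [-90.  -0. -70.] w 0.0354 F [-1.2  0.   3.5] q1,q7 [ 0.13 -1.6 ]
SHIFT [-0.0067 -0.1441 -0.    ] TURN -0.0
```

Emit:
{"name": "jog_arm", "arguments": {
  "commands": [
    [[0,-0.01,0,0,0.02],[0,-0.04,0,0,0.02],[0,-0.08,0,0,0.02],[0,-0.12,0,0,0.02],[0,-0.14,0,0,0.02],[0,-0.14,0,0,0.02],[0,-0.14,0,0,0.02]]
  ]
}}

```text
time: 7.42
eef_pos: [0.5631, 0.0775, 0.1774]
tool_rot: [-1.568, -0.001, -1.222]
ft_force: [-0.4, -0.9, -1.7]
width: 0.0351
```

```bash
python3 - <<'E'
from h import *
go(.5435,-.267,.15,-18)
E
```

```text
t 7.42 pos [0.5631 0.0775 0.1774] rpy [-89.8  -0.1 -70. ] w 0.0351 F [-0.4 -0.9 -1.7] q1,q7 [ 0.17 -1.53]
SHIFT [ 0.3171  0.0273 -0.1361] TURN -52.0
```

Emit:
{"name": "jog_arm", "arguments": {
  "commands": [
    [[0.317,0.02,-0.136,-52,0.02],[0.317,0.02,-0.136,-52,0.02],[0.317,0.02,-0.136,-52,0.02],[0.317,0.02,-0.136,-52,0.02],[0.317,0.02,-0.136,-52,0.02],[0.317,0.02,-0.136,-52,0.02],[0.317,0.02,-0.136,-52,0.02],[0.317,0.02,-0.136,-52,0.02]]
  ]
}}

```text
time: 8.08
eef_pos: [0.5437, -0.2331, 0.156]
tool_rot: [-1.57, 0.002, -0.308]
ft_force: [0.8, 0.5, -0.5]
width: 0.0352
```

```bash
python3 - <<'E'
from h import *
go(.5435,-.267,.12,-18)
E
```

```text
t 8.08 pos [ 0.5437 -0.2331  0.156 ] rpy [-90.    0.1 -17.6] w 0.0352 F [ 0.8  0.5 -0.5] q1,q7 [ 0.64 -0.07]
SHIFT [ 0.0101  0.036  -0.0324] TURN 0.4
```

Emit:
{"name": "jog_arm", "arguments": {
  "commands": [
    [[0.01,0.036,-0.025,0.3,0.02],[0.01,0.036,-0.025,0.3,0.02],[0.01,0.036,-0.025,0.3,0.02],[0.01,0.036,-0.025,0.3,0.02],[0.01,0.036,-0.025,0.3,0.02],[0.01,0.036,-0.025,0.3,0.02]]
  ]
}}

```text
time: 8.58
eef_pos: [0.5476, -0.2572, 0.1224]
tool_rot: [-1.57, -0.001, -0.318]
ft_force: [0.2, 0.5, -0.7]
width: 0.0354
```

```bash
python3 - <<'E'
from h import *
go(.5435,-.267,.052,-18)
d=snap('wrist','w4.png')
for k in(.015,):
    for p in((.5435,-.267,.015),): print(proj(d,p))
E
```

```text
t 8.58 pos [ 0.5476 -0.2572  0.1224] rpy [-90.   -0.1 -18.2] w 0.0354 F [ 0.2  0.5 -0.7] q1,q7 [ 0.65 -0.06]
SHIFT [-0.001   0.0704 -0.0106] TURN -0.2
[249.88080642 212.29984333]
```

View pics/w4.png

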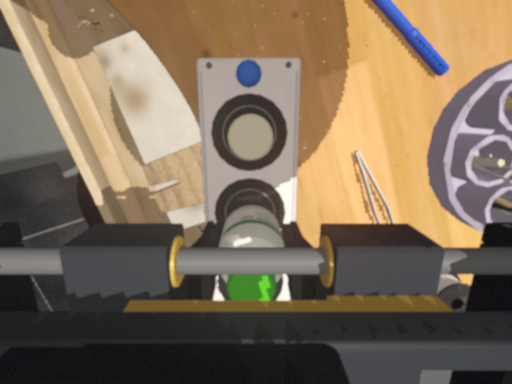

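The pot sits centred on mat 1, at (250,136) inside its ring, and the flux bottle is held upright. I'll lower it now.

Emit:
{"name": "jog_arm", "arguments": {
  "commands": [
    [[-0.001,0.025,-0.012,0,0.02],[-0.001,0.05,-0.012,0,0.02],[-0.001,0.062,-0.012,0,0.02],[-0.001,0.068,-0.012,0,0.02],[-0.001,0.07,-0.012,0,0.02],[-0.001,0.07,-0.012,0,0.02],[-0.001,0.07,-0.012,0,0.02]]
  ]
}}

```text
time: 9.22
eef_pos: [0.543, -0.2698, 0.0528]
tool_rot: [-1.571, -0.002, -0.319]
ft_force: [0.3, 0.4, 0.1]
width: 0.0353
```

```bash
python3 - <<'E'
from h import *
go(.5435,-.267,.0515,-18)
E
```

```text
t 9.22 pos [ 0.543  -0.2698  0.0528] rpy [-90.   -0.1 -18.3] w 0.0353 F [0.3 0.4 0.1] q1,q7 [ 0.66 -0.06]
SHIFT [-0.0004  0.0013  0.0028] TURN -0.3
```

Emit:
{"name": "jog_arm", "arguments": {
  "commands": [
    [[0,0.0018,0.0015,0,0.02],[0,0.0018,0.0015,0,0.02],[0,0.0018,0.0015,0,0.05],[0,0.0018,0.0015,0,0.06],[0,0.0018,0.0015,0,0.06],[0,0.0018,0.0015,0,0.06],[0,-0.03,0.0015,0,0.06],[0,-0.06,0.0015,0,0.06]]
  ]
}}

```text
time: 9.88
eef_pos: [0.5411, -0.2679, 0.1105]
tool_rot: [-1.57, 0.004, -0.32]
ft_force: [0.7, -1.0, 0.2]
width: 0.0583
```

Emit:
{"name": "jog_arm", "arguments": {
  "commands": [
    [[0,-0.06,0,0,0.06],[0,-0.06,0,0,0.06],[0,-0.06,0,0,0.06]]
  ]
}}

```text
time: 10.13
eef_pos: [0.545, -0.2694, 0.1772]
tool_rot: [-1.572, -0.008, -0.32]
ft_force: [0.1, -0.8, 0.6]
width: 0.0595
```

```bash
python3 - <<'E'
from h import *
go(.484,.087,.17,12)
E
```

```text
t 10.13 pos [ 0.545  -0.2694  0.1772] rpy [-90.1  -0.5 -18.3] w 0.0595 F [ 0.1 -0.8  0.6] q1,q7 [ 0.67 -0.02]
SHIFT [-0.17    0.0055  0.3191] TURN -30.3
```

Emit:
{"name": "jog_arm", "arguments": {
  "commands": [
    [[-0.17,0.005,0.319,-30.3,0.07],[-0.17,0.005,0.319,-30.3,0.07],[-0.17,0.005,0.319,-30.3,0.07],[-0.17,0.005,0.319,-30.3,0.07],[-0.17,0.005,0.319,-30.3,0.07],[-0.17,0.005,0.319,-30.3,0.07],[-0.17,0.005,0.319,-30.3,0.07],[-0.17,0.005,0.319,-30.3,0.07]]
  ]
}}

```text
time: 10.8
eef_pos: [0.4851, 0.0617, 0.1666]
tool_rot: [-1.571, 0.0, 0.209]
ft_force: [1.7, 1.4, 0.4]
width: 0.0699
```

Emit:
{"name": "jog_arm", "arguments": {
  "commands": [
    [[0,0,0.025,0,0.07],[0,0,0.025,0,0.07],[0,0,0.025,0,0.07],[0,0,0.025,0,0.07]]
  ]
}}

```text
time: 11.13
eef_pos: [0.481, 0.0835, 0.1665]
tool_rot: [-1.571, 0.001, 0.208]
ft_force: [0.3, -1.0, 0.2]
width: 0.0699
```

```bash
python3 - <<'E'
from h import *
d=snap('wrist','w5.png')
f=d['frame'];hsv=cv2.cvtColor(f,cv2.COLOR_RGB2HSV);H,S,V=[hsv[...,i].astype(int) for i in range(3)]
n,l,s,c=cv2.connectedComponentsWithStats(((abs(H-60)<15)&(S>120)).astype(np.uint8))
for i in range(1,n):
    if s[i,4]>50: print(s[i],c[i],ray(d,*c[i],.081))
m=((S<110)&(V>170)).astype(np.uint8)
n,l,s,c=cv2.connectedComponentsWithStats(m)
for i in range(1,n):
    if s[i,4]>800: print('lid?',s[i],c[i],ray(d,*c[i],.11))
go(.484,.087,.038,12)
E
```

```text
[237 185  31  34 760] [250.93552632 202.475     ] [0.48014506 0.08821532 0.081     ]
lid? [ 294   49   39   42 1296] [312.96682099  69.68055556] [0.49842729 0.18921553 0.11      ]
lid? [485 146  27  72 844] [504.25118483 186.98222749] [0.64755479 0.14386426 0.11      ]
lid? [119 163  23  67 989] [129.80384226 193.29625885] [0.39455791 0.08568258 0.11      ]
lid? [ 178  274  108   38 2218] [221.93462579 290.94003607] [0.4712909  0.02296913 0.11      ]
t 11.18 pos [0.4812 0.083  0.1666] rpy [-90.    0.   11.9] w 0.0702 F [ 0.1 -0.1 -0.3] q1,q7 [ 0.37 -0.12]
SHIFT [0.0037 0.1286 0.0034] TURN -0.1
```

View pics/w5.png

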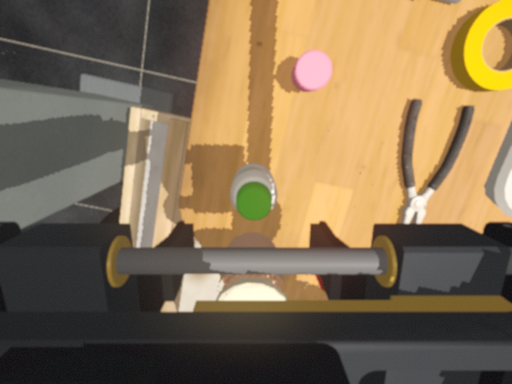

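The pickle cap is at (254,201). The ray gives (0.480,0.088), close to the top view's (0.482,0.086). The pink pot at (313,70) is a look-alike.

Emit:
{"name": "jog_arm", "arguments": {
  "commands": [
    [[0.001,0.03,0.004,0,0.07],[0.001,0.06,0.004,0,0.07],[0.001,0.09,0.004,0,0.07],[0.001,0.115,0.004,0,0.07],[0.001,0.128,0.004,0,0.07],[0.001,0.128,0.004,0,0.07],[0.001,0.128,0.004,0,0.07]]
  ]
}}

```text
time: 11.77
eef_pos: [0.481, 0.0875, 0.0385]
tool_rot: [-1.57, 0.002, 0.207]
ft_force: [-0.7, 0.4, 0.9]
width: 0.0699
```

Emit:
{"name": "jog_arm", "arguments": {
  "commands": [
    [[0,0,0,0,0.03],[0,0,0,0,0.03],[0,0,0,0,0.03],[0,0,0,0,0.03],[0,0,0,0,0.03]]
  ]
}}

```text
time: 12.18
eef_pos: [0.4816, 0.0885, 0.0395]
tool_rot: [-1.571, -0.001, 0.209]
ft_force: [-0.1, 0.1, 0.8]
width: 0.0447
```

```bash
python3 - <<'E'
from h import *
go(.4812,.0872,.17,12)
E
```

```text
t 12.18 pos [0.4816 0.0885 0.0395] rpy [-90.   -0.1  12. ] w 0.0447 F [-0.1  0.1  0.8] q1,q7 [ 0.31 -0.26]
SHIFT [-0.0005 -0.1305 -0.0012] TURN -0.0
```

Emit:
{"name": "jog_arm", "arguments": {
  "commands": [
    [[0,0,0,0,0.03],[0,0,0,0,0.03],[0,-0.01,0,0,0.03],[0,-0.04,0,0,0.03],[0,-0.08,0,0,0.03],[0,-0.12,0,0,0.03],[0,-0.145,0,0,0.03],[0,-0.145,0,0,0.03]]
  ]
}}

```text
time: 12.85
eef_pos: [0.4837, 0.0896, 0.19]
tool_rot: [-1.572, -0.008, 0.209]
ft_force: [1.5, 0.6, -0.4]
width: 0.0422
```

```bash
python3 - <<'E'
from h import *
go(.522,-.3335,.17,-18)
E
```

```text
t 12.85 pos [0.4837 0.0896 0.19  ] rpy [-90.1  -0.5  12. ] w 0.0422 F [ 1.5  0.6 -0.4] q1,q7 [ 0.38 -0.12]
SHIFT [-0.0506  0.0201 -0.4218] TURN 30.0
```

Emit:
{"name": "jog_arm", "arguments": {
  "commands": [
    [[-0.05,0.015,-0.422,30,0.03],[-0.05,0.015,-0.422,30,0.03],[-0.05,0.015,-0.422,30,0.03],[-0.05,0.015,-0.422,30,0.03],[-0.05,0.015,-0.422,30,0.03],[-0.05,0.015,-0.422,30,0.03],[-0.05,0.015,-0.422,30,0.03],[-0.05,0.015,-0.422,30,0.03]]
  ]
}}

```text
time: 13.52
eef_pos: [0.5108, -0.245, 0.1718]
tool_rot: [-1.571, 0.001, -0.314]
ft_force: [1.3, -0.5, -0.2]
width: 0.0421
```

```bash
python3 - <<'E'
from h import *
go(.522,-.3335,.13,-18)
E
```

```text
t 13.52 pos [ 0.5108 -0.245   0.1718] rpy [-90.   0. -18.] w 0.0421 F [ 1.3 -0.5 -0.2] q1,q7 [ 0.7  -0.03]
SHIFT [ 0.0381  0.0417 -0.0807] TURN -0.0
```

Emit:
{"name": "jog_arm", "arguments": {
  "commands": [
    [[0.038,0.03,-0.075,0,0.03],[0.038,0.03,-0.075,0,0.03],[0.038,0.03,-0.075,0,0.03],[0.038,0.04,-0.075,0,0.03],[0.038,0.04,-0.075,0,0.03],[0.038,0.04,-0.075,0,0.03],[0.038,0.04,-0.075,0,0.03]]
  ]
}}

```text
time: 14.1
eef_pos: [0.5249, -0.3245, 0.1326]
tool_rot: [-1.57, -0.0, -0.312]
ft_force: [0.0, 0.1, -1.3]
width: 0.0423
```

```bash
python3 - <<'E'
from h import *
go(.522,-.3335,.055,-18)
d=snap('wrist','w6.png')
E
```

```text
t 14.1 pos [ 0.5249 -0.3245  0.1326] rpy [-90.   -0.  -17.9] w 0.0423 F [ 0.   0.1 -1.3] q1,q7 [0.75 0.07]
SHIFT [ 0.      0.0776 -0.0095] TURN 0.1
```

View pics/w6.png

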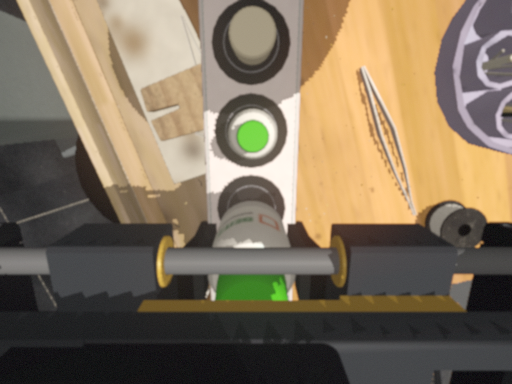

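The flux bottle stands centred on mat 2 (252,136), and the pickle bottle is held over mat 3.

Emit:
{"name": "jog_arm", "arguments": {
  "commands": [
    [[0,0.025,-0.0095,0,0.03],[0,0.05,-0.0095,0,0.03],[0,0.065,-0.0095,0,0.03],[0,0.074,-0.0095,0,0.03],[0,0.077,-0.0095,0,0.03],[0,0.077,-0.0095,0,0.03],[0,0.077,-0.0095,0,0.03]]
  ]
}}

```text
time: 14.73
eef_pos: [0.5223, -0.3352, 0.0564]
tool_rot: [-1.571, -0.002, -0.314]
ft_force: [0.1, 0.8, -1.3]
width: 0.0422
```

```bash
python3 - <<'E'
from h import *
go(.522,-.3335,.0545,-18)
E
```

```text
t 14.73 pos [ 0.5223 -0.3352  0.0564] rpy [-90.   -0.1 -18. ] w 0.0422 F [ 0.1  0.8 -1.3] q1,q7 [0.75 0.06]
SHIFT [-0.0008  0.0019  0.0016] TURN 0.0
```

Emit:
{"name": "jog_arm", "arguments": {
  "commands": [
    [[0,0.0022,0.0016,0,0.03],[0,0.0022,0.0016,0,0.03],[0,0.0022,0.0016,0,0.055],[0,0.0022,0.0016,0,0.066],[0,0.0022,0.0016,0,0.066],[0,0.0022,0.0016,0,0.066],[0,-0.03,0.0016,0,0.066],[0,-0.06,0.0016,0,0.066]]
  ]
}}

```text
time: 15.4
eef_pos: [0.5206, -0.333, 0.1142]
tool_rot: [-1.569, 0.004, -0.315]
ft_force: [1.5, -1.3, 1.1]
width: 0.0651
```

Emit:
{"name": "jog_arm", "arguments": {
  "commands": [
    [[0,-0.08,0,0,0.066],[0,-0.08,0,0,0.066],[0,-0.08,0,0,0.066],[0,-0.08,0,0,0.066]]
  ]
}}

```text
time: 15.73
eef_pos: [0.5232, -0.3344, 0.1981]
tool_rot: [-1.572, -0.005, -0.315]
ft_force: [0.2, -0.9, -0.8]
width: 0.0657
```

```bash
python3 - <<'E'
from h import *
go(.500,.004,.20,90)
go(.500,.004,.20,-90)
print(read_state()['joint_pos'].round(2))
E
```

```text
t 15.73 pos [ 0.5232 -0.3344  0.1981] rpy [-90.1  -0.3 -18. ] w 0.0657 F [ 0.2 -0.9 -0.8] q1,q7 [0.77 0.1 ]
SHIFT [-0.1268 -0.003   0.3146] TURN -108.0
t 15.73 pos [ 0.5232 -0.3344  0.1981] rpy [-90.1  -0.3 -18. ] w 0.0657 F [ 0.2 -0.9 -0.8] q1,q7 [0.77 0.1 ]
SHIFT [-0.1268 -0.003   0.3146] TURN 72.0
[ 0.77  0.32 -0.34  1.59  0.11  1.24  0.1 ]
```

Emit:
{"name": "jog_arm", "arguments": {
  "commands": [
    [[-0.127,-0.01,0.3146,42,0.087],[-0.127,-0.01,0.3146,42,0.087],[-0.127,-0.01,0.3146,42,0.087],[-0.127,-0.01,0.3146,42,0.087],[-0.127,-0.01,0.3146,42,0.087],[-0.127,-0.01,0.3146,42,0.087],[-0.127,-0.01,0.3146,42,0.087],[-0.127,-0.01,0.3146,42,0.087]]
  ]
}}

```text
time: 16.4
eef_pos: [0.4981, -0.0059, 0.2036]
tool_rot: [-1.572, 0.001, -1.049]
ft_force: [1.7, 0.7, 0.1]
width: 0.0867
```

Emit:
{"name": "jog_arm", "arguments": {
  "commands": [
    [[0,0,0,0,0.087],[0,0,0,0,0.087],[0,0,0,0,0.087]]
  ]
}}

```text
time: 16.65
eef_pos: [0.4989, -0.008, 0.2038]
tool_rot: [-1.572, 0.001, -1.047]
ft_force: [-1.4, -0.1, 0.1]
width: 0.0871
```

```bash
python3 - <<'E'
from h import *
d=dict(np.load('pics/s0.npz'));f=d['frame'];hsv=cv2.cvtColor(f,cv2.COLOR_RGB2HSV);H,S,V=[hsv[...,i].astype(int) for i in range(3)]
print(proj(d,(.4993,.0032,.11)),f[194,247],f[200,247],f[210,247])
m=((S<110)&(V>150)).astype(np.uint8);m[:180]=0;m[212:]=0;m[:,:228]=0;m[:,265:]=0
n,l,s,c=cv2.connectedComponentsWithStats(m)
for i in range(1,n):
    if s[i,4]>50: print(s[i],c[i],ray(d,*c[i],.108))
w=snap('wrist','w7.png');print(proj(w,(.4993,.0032,.11)))
go(.4995,.0035,.12,-60)
E
```

```text
[246.03655465 191.18471403] [229 218 188] [131 120 103] [127  98  80]
[233 186  26  12 256] [246.03515625 191.6171875 ] [0.50034906 0.00185807 0.108     ]
[240.18188007 198.50801921]
t 16.7 pos [ 0.499  -0.0087  0.2039] rpy [-90.1   0.  -60.1] w 0.0867 F [-0.5 -0.2  0.3] q1,q7 [ 0.39 -1.16]
SHIFT [-0.0103  0.0839  0.0067] TURN -0.1
```

View pics/w7.png

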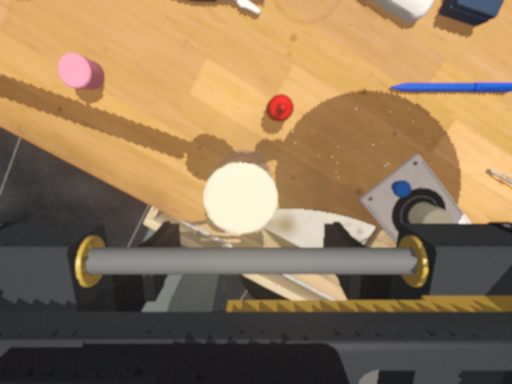

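The lid is at (241,198), predicted (240,198.5), so the jar is at (0.4995,0.003). The glue is upright at (280,107).

Emit:
{"name": "jog_arm", "arguments": {
  "commands": [
    [[-0.01,0.0,0.0065,0,0.087],[-0.01,0.02,0.0065,0,0.087],[-0.01,0.02,0.0065,0,0.087],[-0.01,0.02,0.0065,0,0.087],[-0.01,0.02,0.0065,0,0.087]]
  ]
}}

```text
time: 17.12
eef_pos: [0.5, 0.0032, 0.1849]
tool_rot: [-1.571, 0.0, -1.05]
ft_force: [0.2, -0.4, -0.1]
width: 0.0869
```

```bash
python3 -c "
from h import *
go(.4995,.003,.072,-60)"
```

```text
t 17.12 pos [0.5    0.0032 0.1849] rpy [-90.    0.  -60.1] w 0.0869 F [ 0.2 -0.4 -0.1] q1,q7 [ 0.38 -1.19]
SHIFT [-1.000e-04  1.129e-01 -5.000e-04] TURN -0.1
```

Emit:
{"name": "jog_arm", "arguments": {
  "commands": [
    [[0,0.03,0,0,0.087],[0,0.06,0,0,0.087],[0,0.085,0,0,0.087],[0,0.1,0,0,0.087],[0,0.108,0,0,0.087],[0,0.112,0,0,0.087],[0,0.112,0,0,0.087],[0,0.112,0,0,0.087]]
  ],
  "force": 25
}}

```text
time: 17.78
eef_pos: [0.5009, 0.0042, 0.0739]
tool_rot: [-1.57, -0.001, -1.048]
ft_force: [-0.1, 0.1, 0.2]
width: 0.0869
```

Emit:
{"name": "jog_arm", "arguments": {
  "commands": [
    [[0,0,0,0,0.045],[0,0,0,0,0.045],[0,0,0,0,0.045],[0,0,0,0,0.045],[0,0,0,0,0.045],[0,0,0,0,0.045],[0,0,0,0,0.045],[0,0,0,0,0.045]]
  ]
}}

```text
time: 18.45
eef_pos: [0.5002, 0.0043, 0.073]
tool_rot: [-1.571, -0.0, -1.048]
ft_force: [-0.4, -1.6, 2.8]
width: 0.0592
```

```bash
python3 -c "
from h import *
go(.4995,.003,.072,-60)"
```

```text
t 18.45 pos [0.5002 0.0043 0.073 ] rpy [-90.  -0. -60.] w 0.0592 F [-0.4 -1.6  2.8] q1,q7 [ 0.35 -1.26]
SHIFT [ 0.0007  0.001  -0.0013] TURN -0.0
```

Emit:
{"name": "jog_arm", "arguments": {
  "commands": [
    [[0,-0.01,0,0,0.045],[0,-0.03,0,0,0.045],[0,-0.06,0,0,0.045],[0,-0.09,0,0,0.045],[0,-0.12,0,0,0.045],[0,-0.135,0,0,0.045],[0,-0.135,0,0,0.045],[0,-0.135,0,0,0.045]]
  ]
}}

```text
time: 19.12
eef_pos: [0.5, 0.0044, 0.2082]
tool_rot: [-1.57, -0.001, -1.048]
ft_force: [0.2, -0.1, -3.3]
width: 0.0589
```

```bash
python3 -c "
from h import *
go(.5005,-.4005,.20,-18)"
```

```text
t 19.12 pos [0.5    0.0044 0.2082] rpy [-90.  -0. -60.] w 0.0589 F [ 0.2 -0.1 -3.3] q1,q7 [ 0.38 -1.18]
SHIFT [ 0.351   0.0082 -0.2019] TURN -42.0
```

Emit:
{"name": "jog_arm", "arguments": {
  "commands": [
    [[0.02,0,-0.012,-4,0.045],[0.045,0,-0.026,-8,0.045],[0.075,0,-0.043,-14,0.045],[0.105,0,-0.06,-20,0.045],[0.135,0,-0.078,-26,0.045],[0.165,0,-0.095,-32,0.045],[0.195,0,-0.112,-37,0.045],[0.225,0,-0.13,-42,0.045]]
  ]
}}

```text
time: 19.78
eef_pos: [0.4985, -0.2566, 0.2055]
tool_rot: [-1.57, 0.004, -0.31]
ft_force: [0.6, 0.4, -2.1]
width: 0.0593
```

```bash
python3 -c "
from h import *
go(.5005,-.4005,.20,-18)"
```

```text
t 19.78 pos [ 0.4985 -0.2566  0.2055] rpy [-90.    0.2 -17.8] w 0.0593 F [ 0.6  0.4 -2.1] q1,q7 [0.69 0.03]
SHIFT [ 0.0458  0.0053 -0.1365] TURN 0.2
```

Emit:
{"name": "jog_arm", "arguments": {
  "commands": [
    [[0.01,0,-0.03,0,0.045],[0.02,0,-0.06,0,0.045],[0.03,0,-0.09,0,0.045],[0.04,0,-0.115,0,0.045],[0.045,0.0,-0.13,0,0.045],[0.045,0.0,-0.13,0,0.045],[0.045,0.0,-0.13,0,0.045],[0.045,0.0,-0.13,0,0.045]]
  ]
}}

```text
time: 20.45
eef_pos: [0.5026, -0.3911, 0.2067]
tool_rot: [-1.569, 0.002, -0.313]
ft_force: [-0.3, -0.1, -2.2]
width: 0.0595
```

```bash
python3 -c "
from h import *
go(.5005,-.4005,.12,-18)"
```

```text
t 20.45 pos [ 0.5026 -0.3911  0.2067] rpy [-89.9   0.1 -17.9] w 0.0595 F [-0.3 -0.1 -2.2] q1,q7 [0.8  0.21]
SHIFT [ 0.0011  0.0866 -0.0097] TURN 0.1
```

Emit:
{"name": "jog_arm", "arguments": {
  "commands": [
    [[0.001,0.0,-0.0095,0,0.045],[0.001,0.02,-0.0095,0,0.045],[0.001,0.05,-0.0095,0,0.045],[0.001,0.08,-0.0095,0,0.045],[0.001,0.095,-0.0095,0,0.045],[0.001,0.095,-0.0095,0,0.045],[0.001,0.095,-0.0095,0,0.045]]
  ]
}}

```text
time: 21.03
eef_pos: [0.5002, -0.4018, 0.1126]
tool_rot: [-1.57, 0.001, -0.314]
ft_force: [0.2, 0.4, -2.4]
width: 0.0593
```

```bash
python3 - <<'E'
from h import *
go(.5005,-.4005,.0885,-18)
a=snap('top','t8.png');cv2.imwrite('pics/t8c.png',cv2.resize(a['frame'][120:270,145:375,::-1],None,fx=3.4,fy=3.4,interpolation=cv2.INTER_CUBIC))
E
```

```text
t 21.03 pos [ 0.5002 -0.4018  0.1126] rpy [-90.    0.1 -18. ] w 0.0593 F [ 0.2  0.4 -2.4] q1,q7 [0.8  0.21]
SHIFT [-0.0001  0.0241  0.0013] TURN 0.0
```

View pics/t8c.png

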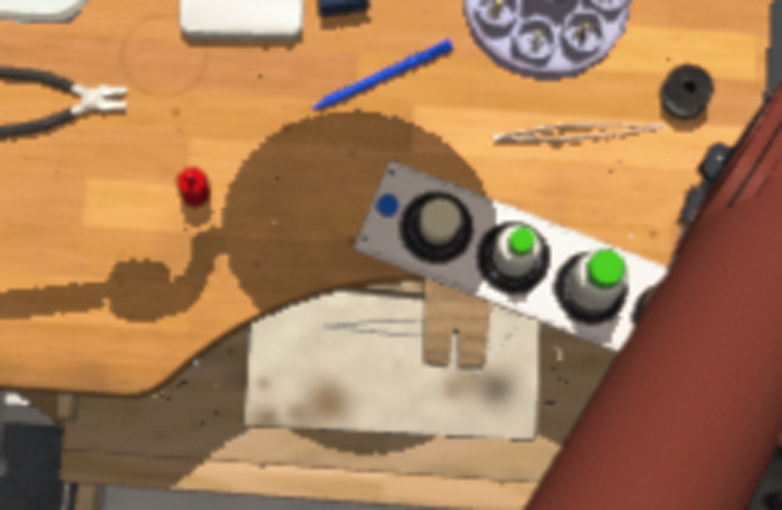

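The pot, flux and pickle bottles stand in place on mats 1–3, and the glue is still at its spot. Now I'll lower the jar.

Emit:
{"name": "jog_arm", "arguments": {
  "commands": [
    [[0,0.01,0.002,0,0.045],[0,0.018,0.002,0,0.045],[0,0.022,0.002,0,0.045],[0,0.0235,0.002,0,0.045],[0,0.0235,0.002,0,0.045],[0,0.0235,0.002,0,0.045]]
  ]
}}

```text
time: 21.58
eef_pos: [0.501, -0.4006, 0.0894]
tool_rot: [-1.571, -0.0, -0.315]
ft_force: [0.2, -0.2, -3.4]
width: 0.0592
```

```bash
python3 -c "
from h import *
go(.5005,-.4,.0885,-18)"
```

```text
t 21.58 pos [ 0.501  -0.4006  0.0894] rpy [-90.  -0. -18.] w 0.0592 F [ 0.2 -0.2 -3.4] q1,q7 [0.8 0.2]
SHIFT [-0.0007  0.0009  0.0004] TURN -0.0
```

Emit:
{"name": "jog_arm", "arguments": {
  "commands": [
    [[-0.0005,0.0015,0.0004,0,0.045],[-0.0005,0.0015,0.0004,0,0.045],[-0.0005,0.0015,0.0004,0,0.045]]
  ]
}}

```text
time: 21.83
eef_pos: [0.5008, -0.4001, 0.0882]
tool_rot: [-1.571, -0.001, -0.315]
ft_force: [1.1, -0.2, -1.9]
width: 0.0595
```

Emit:
{"name": "jog_arm", "arguments": {
  "commands": [
    [[0,0,0,0,0.065],[0,0,0,0,0.075],[0,0,0,0,0.087],[0,0,0,0,0.087],[0,0,0,0,0.087],[0,-0.02,0,0,0.087],[0,-0.05,0,0,0.087],[0,-0.09,0,0,0.087]]
  ]
}}

```text
time: 22.5
eef_pos: [0.4992, -0.3989, 0.176]
tool_rot: [-1.569, 0.005, -0.315]
ft_force: [1.0, -1.4, 1.0]
width: 0.0866
```

Emit:
{"name": "jog_arm", "arguments": {
  "commands": [
    [[0,-0.03,0,0,0.087],[0,-0.03,-0.03,0,0.087],[0,-0.03,-0.08,0,0.087],[0,-0.03,-0.12,0,0.087],[0,-0.03,-0.16,0,0.087],[0,-0.03,-0.18,0,0.087],[0,-0.03,-0.18,0,0.087],[0,-0.03,-0.18,0,0.087]]
  ]
}}

```text
time: 23.17
eef_pos: [0.4432, -0.5729, 0.207]
tool_rot: [-1.571, 0.001, -0.318]
ft_force: [1.2, 1.7, 0.6]
width: 0.0873
```

```bash
python3 - <<'E'
from h import *
go(.3,-.6,.2,-18)
d=snap('top','t9.png');f=d['frame'];cv2.imwrite('pics/t9c.png',cv2.resize(f[120:270,145:375,::-1],None,fx=3.4,fy=3.4,interpolation=cv2.INTER_CUBIC))
hsv=cv2.cvtColor(f,cv2.COLOR_RGB2HSV);H,S,V=[hsv[...,i].astype(int) for i in range(3)]
def cc(m,z,name,b):
    x0,y0,x1,y1=b;k=np.zeros(m.shape,np.uint8);k[y0:y1,x0:x1]=m[y0:y1,x0:x1]
    n,l,s,c=cv2.connectedComponentsWithStats(k)
    for i in range(1,n):
        if s[i,4]>20: print(name,s[i,4],c[i].round(1),ray(d,*c[i],z)[:2].round(4))
g=(abs(H-60)<15)&(S>120)
cc(g,.081,'flux(M2 .5435,-.267)',(285,170,308,205));cc(g,.096,'pickle(M3 .522,-.3335)',(308,180,335,215))
cc((S<110)&(V>170),.125,'jar(M4 .5005,-.4)',(325,180,365,225))
cc((S<75)&(V>110),.049,'pot(M1 .565,-.2005)',(262,172,285,198))
cc(((H<8)|(H>172))&(S>150)&(V>80),.04,'glue(.58,.0058)',(180,160,220,190))
E
```

```text
t 23.17 pos [ 0.4432 -0.5729  0.207 ] rpy [-90.    0.1 -18.2] w 0.0873 F [1.2 1.7 0.6] q1,q7 [0.97 0.48]
SHIFT [-0.1275  0.0072 -0.0705] TURN -0.2
flux(M2 .5435,-.267) 45 [298.1 190.3] [ 0.5436 -0.2675]
pickle(M3 .522,-.3335) 87 [322.8 198.7] [ 0.5217 -0.334 ]
jar(M4 .5005,-.4) 688 [344.9 206.5] [ 0.4984 -0.3888]
pot(M1 .565,-.2005) 118 [271.9 176. ] [ 0.5872 -0.1944]
pot(M1 .565,-.2005) 96 [273.9 184. ] [ 0.5645 -0.2017]
pot(M1 .565,-.2005) 28 [282.1 194.8] [ 0.535  -0.2263]
pot(M1 .565,-.2005) 27 [264.3 195.2] [ 0.5303 -0.1765]
glue(.58,.0058) 80 [201.4 174.4] [0.58   0.0058]
```

View pics/t9c.png

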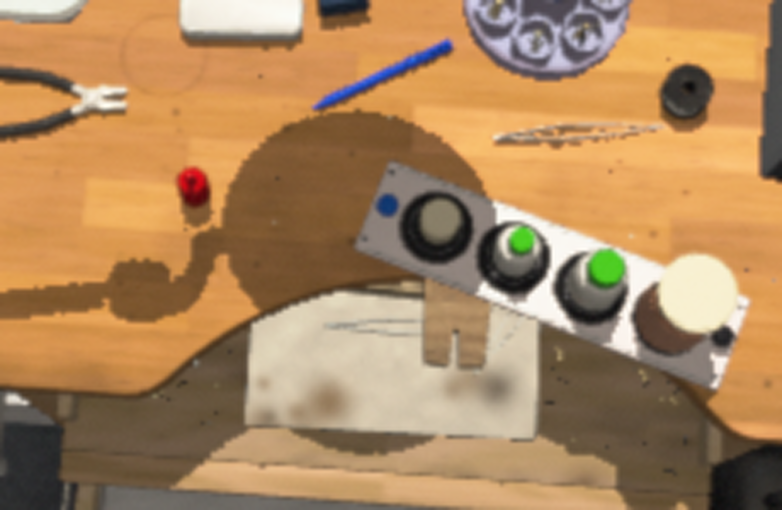

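All four stand on their mats and the arm is clear. The jar mask also caught part of the white stand, so I'm recomputing it from the lid disc at (697,293) in the crop.

```bash
python3 - <<'E'
from h import *
d=dict(np.load('pics/t9.npz'));f=d['frame'];hsv=cv2.cvtColor(f,cv2.COLOR_RGB2HSV)
print(f[206,350],f[190,305])
m=((hsv[...,1]>25)&(hsv[...,1]<110)&(hsv[...,2]>200)).astype(np.uint8);m[:,:330]=0;m[:,368:]=0;m[:190]=0;m[225:]=0
n,l,s,c=cv2.connectedComponentsWithStats(m)
for i in range(1,n):
    if s[i,4]>100: print(s[i],c[i],ray(d,*c[i],.125))
E
```

```text
[248 240 208] [172 166 158]
[330 194  36  24 458] [350.11135371 205.55895197] [ 0.50180272 -0.40254804  0.125     ]
```

```bash
python3 -c "
from h import *
print(close_job())"
```

```text
the job is handed in; nothing more can be done
None
```

The job is handed in at about 23 s of the 93 s allowed. From the blue knob outwards, the stand now holds the cream pot, the flux bottle, the pickle bottle and the granule jar, each let go upright on its own mat.

- **Final top view:** the pot is about 1 mm from its mat centre, the two bottles within 1 mm, and the jar about 3 mm.
- **Jar reading:** this is the least certain of the four. My first colour mask also caught the white stand and was off by about 11 mm. The second mask, tighter but still catching a few stand pixels, gave the 3 mm.
- **Glue bottle:** it is at the same position as at the start, to the pixel. The arm was clear of everything.
- **Flux bottle grasp:** I moved before the arm had settled, so the jaws slid the bottle about 7 mm before gripping. It was still held and placed properly.

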